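# Seat a pine block in a corner jig and hold it against both fences

## Robot

A 6-joint arm with a two-finger parallel gripper is mounted at the origin on the work surface; the furniture and walls round the work are solid. World frame = base frame: x ahead of the robot, y to its left, z up, the work surface at z = 0. Lengths are in m, angles in degrees, forces in N, time in s.
With the tool pointing down it reaches from about 0.35 to 0.875 m from the base axis. Payload 4.2 kg.
Tool frame: the origin (TCP) lies midway between the tips of the shut fingers; the grasp point (between the pads) lies 19 mm behind it; z points along the fingers, y is the direction in which the jaws open and shut (so a half turn about z gives the same grasp; the last joint's range is limited). The gripper opens to 87 mm and grips with 3 to 60 N. Pads are 19 mm wide; open, the fingers measure 117 mm over their backs; the gripper's body (75 mm by 190 mm) begins 51 mm behind the grasp point.
Start: joints at [83.228, 22.042, 0.453, 0, -68.411, -14.817], TCP at [0.23, 0.581, 0.223] pointing down, gripper open.
Joint ranges: [-179.83, 179.83], [-69.29, 118.12], [-61.27, 80.66], [-181.25, 117.63], [-171.15, -9.14], [-177.46, 177.46]. Speed limits (degrees/s): [159.86, 159.86, 180, 180, 180, 180].

## Interface

Orientations are given as a 3x3 rotation matrix whose columns are the frame's x, y, z axes.
In Python, from station import r gives the robot as it stands.
- The arm moves only by the tool carry_out, never from a script. Its argument "steps" is a list of rows, each a list of 2 entries, a list of its own where there are three numbers: the shift along the tool's x, y, z in cm, then the turn about the tool's z in degrees. In form: [[[x, y, z], twist], ...]. A call has 1 to 20 rows; each row is the pose to reach, as a shift and turn from the pose measured when the call began, along the tool's axes at that moment; what a row does not reach only later rows make up. A row lasts 1/10 s, in which the tool goes at most 50 mm and 8.59 degrees, less where a joint would pass 70% of its speed; a pose out of reach is approached as far as the arm can. A call with a gripper value outside its range is refused whole. "gripper" is the gripper's target within -1 to 1 (fully open at 1, half-way at 0, shut at -1), set as the call begins (left out, the last holds). The fingers move at their own pace and stop on an object; the grip force is fixed at half the most. Time passes only in rows, so rows that repeat a pose let the fingers close. It gives the time, the measured TCP pose, the force and the opening at its end, in the units of the state.
- r.sense(): the state, without advancing time (a new reading comes with each control period).
- r.capture(name): name is "scene" or "top"; returns the picture (384x512x3 uint8, red, green, blue); there is no depth.
- r.calibration(name): a dict with "camera_matrix" (3x3 intrinsics, pixels), "world_from_camera" (4x4, takes a point from camera to world coordinates). Camera axes: x right, y up, looking along -z (the intrinsics and any distortion apply to the point x, -y, -z); pixel columns grow to the right and rows downward; lengths in m; the calibration is good to about 2 mm. A picture is of the moment at which its call begins. calibration takes no time and is no camera call.
- r.finish_job(): hands the job in, once; it reports no verdict.
Trained networks look in the newest picture that a camera, given by its name, has taken for a name from the list of things; names that differ only in an ending like _2 or _b are one class to them, and where a whole thing is asked for, a point or a joint stands for the part that bears it (a point fixed in the world has none). Each returns a list of dicts, best first, with "confidence" (0 to 1); they miss things now and then, are a little off and sometimes report something else, mostly with a low value. They report only what shows in the picture. A call takes as long as a camera call. They do not tell look-alikes from the thing itself.
- r.cut_out(camera, target): "pixels" (384x512 bool, what is visible of it).
- r.place_of(camera, target): "centre" ([x, y, z] in m, in world coordinates, good to about 4 mm: a listed point, or the origin of a listed thing).
The state is a dict: "time_s": time; "joints": joint angles; "joint_velocities": joint speeds; "effort": joint torques, N m; "tcp_pos": TCP position; "ee_rot": TCP orientation; "wrist_force": force on the tool from outside, world axes, zero at the start; "moment": the same for the moment, N m; "gripper_width": opening from 0.0 (shut) to 1.0 (fully open).
Only numpy, scipy, OpenCV 4.12 (cv2) and the standard library are available. Lean on these libraries where they do the work, as an engineer would, in place of code of your own. Each camera call takes 0.05 s, during which the arm holds its last target. There are 200 camera calls.

## Task

The square corner jig on the worktop has a marking stick lying in its seat: first take the stick off and lay it on the worktop, clear of the jig. Then set the narrow pine block from left of the vise, same side up as it stands now, flat on the jig's plate and press it into the corner, its long side flush along the long fence and one end flush against the short fence. Finish while still holding it there, pushed firmly against both fences at once; do not let go, and leave the spray can and the tape measure where they are.

Things in the scene. Friction and masses are not known exactly. Their poses are not given: they have to be found in the camera images.
- jig: Corner jig, fixed to the worktop: dark steel plate 120 (jig x) x 150 (jig y) x 10 mm with two low aluminium fences on top at a right angle. Origin: centre of the plate's underside, at z = 0. Jig x points to the long fence (away from the robot at yaw 0), y along the long fence away from the short one (to the robot's left at yaw 0), z up. Yaw within 0.3 rad of 0.
- corner (a point): Point on the plate's upper face (10 mm above the worktop) where the planes of the fences' inner faces meet; axes as the jig's; at jig x = 40, y = -55 mm. The seat is x < 0, y > 0 from here: a seated pine block's origin is at x = -19, y = +55, z = 0 mm. The corner is open: the long fence ends 12 mm short of it, the short fence 13 mm short.
- long_fence: Long aluminium fence, fixed on the plate: 18 mm thick (jig x), 116 mm long (jig y), 20 mm high, so its top is 30 mm above the worktop. Origin: centre of its underside, on the plate's upper face. Its inner face (towards -x) is 9 mm from its origin and runs along jig y. Plate and fences are rigid and rub: friction can take up most of the force of the block on them.
- short_fence: Short aluminium fence, fixed on the plate: 65 mm long (jig x), 18 mm thick (jig y), 20 mm high, top 30 mm above the worktop. Origin: centre of its underside, on the plate's upper face. Its inner face (towards +y) is 9 mm from its origin and runs along jig x.
- pine_block: Loose pine offcut, a light wooden block 38 mm (its x) x 110 mm (its y) x 50 mm high (its z), 0.1 to 0.2 kg, standing on the worktop left of the vise. Origin: centre of its underside. Either end may go to the short fence. Grip it across the 38 mm; in the jig 30 mm of it stands above the fence tops, and fingers holding it must stay above these.
- marker_stick: Loose soapstone marking stick, a thin pale flat bar about 12 mm wide (its x), 85 mm long (its y), 8 mm thick (its z), about 20 g, lying on the jig's plate roughly across the long fence, in the seat. Origin: centre of its underside.
- spray_can: Bystander: upright green aerosol can with a white cap, 66 mm diameter, 200 mm tall, loose. Origin: centre of its foot.
- tape_measure: Bystander: yellow tape measure, 35x80x59 mm (x, y, z), loose. Origin: centre of its underside.
Things that resemble listed ones, but are neither listed nor needed, are in the scene too. What is shaped like the marker_stick but purple is not meant.

How it is judged (in metres and radians):
On the way:
1. the marking stick has been taken off the jig and let go on the worktop (contact force between marker_stick and jig below 0.02 N and contact force between marker_stick and pine_block below 0.02 N and contact force between the fingers and marker_stick below 0.02 N and height (world z) of marker_stick between -0.02 and 0.03 m), for 0.2 s.
At the end, for the whole second after the job is handed in: Block upright on the plate (tilt < 0.06 rad, height within 4 mm), parallel to the long fence within 0.05 rad, within 4 mm of its seated place, at rest, pressing each fence with > 2 N, fingers on it with > 2 N; stick on the worktop, touching neither jig, block nor fingers (all of step 1 and contact force between pine_block and long_fence above 2 N and contact force between pine_block and short_fence above 2 N and contact force between the fingers and pine_block above 2 N and angle between the y axis of pine_block and the y axis of jig, either way round below 0.05 rad and angle between pine_block's own z axis and vertical below 0.06 rad and x of pine_block in the frame of corner between -0.023 and -0.015 m and y of pine_block in the frame of corner between 0.051 and 0.059 m and z of pine_block in the frame of corner between -0.004 and 0.004 m and linear speed of pine_block below 0.02 m/s); the arm keeps its last pose, push and grip.
It fails at once if the spray can is knocked or moved by more than 30 mm (distance of spray_can from where it was at the start of the episode above 0.03 m or angle between spray_can's own z axis and vertical above 0.3 rad).
It fails at once if the tape measure is moved by more than 30 mm (distance of tape_measure from where it was at the start of the episode above 0.03 m).
It also fails if it takes over 72 s, if anything falls off the work surface, if the arm or the gripper's body presses on something with over 40 N, if the wrist force passes 120 N, or if a joint passes its speed limit or range.

## Working session

There is one attempt and no reset: what is moved stays moved. The work goes in short steps, Python scripts to look and compute and a tool call to move; the robot and the scene stay as the last step left them, time stands still between calls to the robot, and variables do not carry over. Pictures are saved under pics/ and viewed, about 8 in all and at most 12, crops included, and the job is handed in when it is done.

Besides the shell and the picture viewer there is one more tool, called after "Call:" as name([rows], argument=value, ...), one row to a line, values as JSON. carry_out: Moves the arm, as the interface text tells. Its arguments: {"type":"object","properties":{"steps":{"type":"array","items":{"type":"array"}},"gripper":{"type":"number"}},"required":["steps"]}

```bash
ls; mkdir -p pics; cat > h.py <<'E'
import numpy as np, cv2
from station import r
def cal(n):
    c=r.calibration(n); return np.array(c["camera_matrix"]),np.array(c["world_from_camera"]),c
def proj(n,p):
    K,T,_=cal(n); q=np.linalg.inv(T)@np.append(p,1); v=K@np.array([q[0],-q[1],-q[2]]); return v[:2]/v[2]
def back(n,uv,z):
    K,T,_=cal(n); d=np.linalg.inv(K)@np.array([uv[0],uv[1],1.]); d=T[:3,:3]@np.array([d[0],-d[1],-d[2]]); o=T[:3,3]
    return o+d*(z-o[2])/d[2]
E
python3 - <<'E'
from h import *
for n in("scene","top"):
    im=r.capture(n); cv2.imwrite(f"pics/{n}0.png",im[...,::-1])
    print(n,cal(n)[2].keys(),cal(n)[1].round(2).tolist())
    for t in ["jig","corner","long_fence","short_fence","pine_block","marker_stick","spray_can","tape_measure"]:
        for d in r.place_of(n,t): print(t,np.round(d["centre"],3),round(d["confidence"],2),proj(n,d["centre"]).round())
s=r.sense();print(s)
E
```

```text
pics
scene dict_keys(['camera_matrix', 'world_from_camera']) [[0.62, 0.43, -0.65, -0.18], [-0.78, 0.37, -0.51, -0.54], [0.02, 0.82, 0.57, 0.6], [0.0, 0.0, 0.0, 1.0]]
jig [ 0.432 -0.26  -0.001] 0.83 [314. 237.]
corner [ 0.451 -0.325  0.014] 0.71 [343. 240.]
long_fence [ 0.485 -0.257  0.01 ] 0.72 [324. 222.]
short_fence [ 0.408 -0.321  0.006] 0.81 [332. 252.]
pine_block [ 0.371  0.282 -0.004] 0.95 [152. 171.]
marker_stick [ 0.279 -0.374 -0.   ] 0.78 [325. 302.]
marker_stick [ 0.426 -0.264  0.012] 0.49 [315. 235.]
spray_can [ 0.634 -0.159 -0.   ] 0.98 [320. 186.]
tape_measure [ 0.496  0.224 -0.001] 0.45 [195. 161.]
top dict_keys(['camera_matrix', 'world_from_camera']) [[0.03, 0.98, -0.17, 0.26], [-1.0, 0.03, 0.01, -0.01], [0.02, 0.17, 0.99, 1.26], [0.0, 0.0, 0.0, 1.0]]
jig [ 0.43  -0.266 -0.001] 0.91 [337. 210.]
corner [ 0.457 -0.319  0.016] 0.83 [355. 201.]
long_fence [ 0.482 -0.259  0.014] 0.63 [336. 193.]
short_fence [ 0.416 -0.317  0.009] 0.56 [354. 215.]
pine_block [0.375 0.283 0.002] 0.71 [158. 223.]
marker_stick [ 0.423 -0.263  0.009] 0.69 [337. 212.]
marker_stick [ 0.278 -0.375 
[... 219 characters left out ...]
1032e-03,
       -6.84108404e+01, -1.48182102e+01]), 'joint_velocities': array([-0.03224322,  0.07125906,  0.00767788, -0.02334163, -0.06480246,
       -0.05565501]), 'effort': array([ 1.92530706e-04, -3.90454030e+01,  1.87622827e+01,  4.22440723e+00,
        1.54299714e-02, -1.57627971e-05]), 'tcp_pos': array([0.22993897, 0.58115069, 0.22258347]), 'ee_rot': array([[ 9.29826481e-01, -3.67998253e-01, -1.85046592e-05],
       [-3.67998250e-01, -9.29826479e-01,  7.65657018e-05],
       [-4.53821666e-05, -6.43831349e-05, -9.99999997e-01]]), 'wrist_force': array([ 0.39574756,  0.80422007, -0.76446968]), 'moment': array([-0.02232341,  0.04999059, -0.01327748]), 'gripper_width': 0.9989760327791792}
```

```bash
python3 - <<'E'
import cv2,numpy as np
a=cv2.imread("pics/scene0.png");b=cv2.imread("pics/top0.png")
c1=cv2.resize(b[150:300,300:400],None,fx=4,fy=4,interpolation=cv2.INTER_CUBIC)
c2=cv2.resize(b[150:300,110:210],None,fx=4,fy=4,interpolation=cv2.INTER_CUBIC)
cv2.imwrite("pics/crop0.png",np.hstack([c2,c1]))
cv2.imwrite("pics/full0.png",cv2.resize(a,(768,576)))
E
```

```text
(no output)
```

View pics/full0.png

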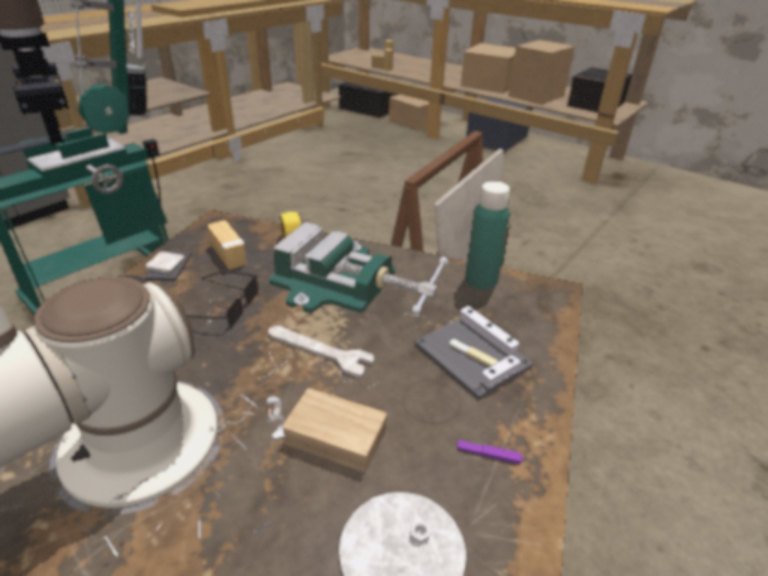

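View pics/crop0.png

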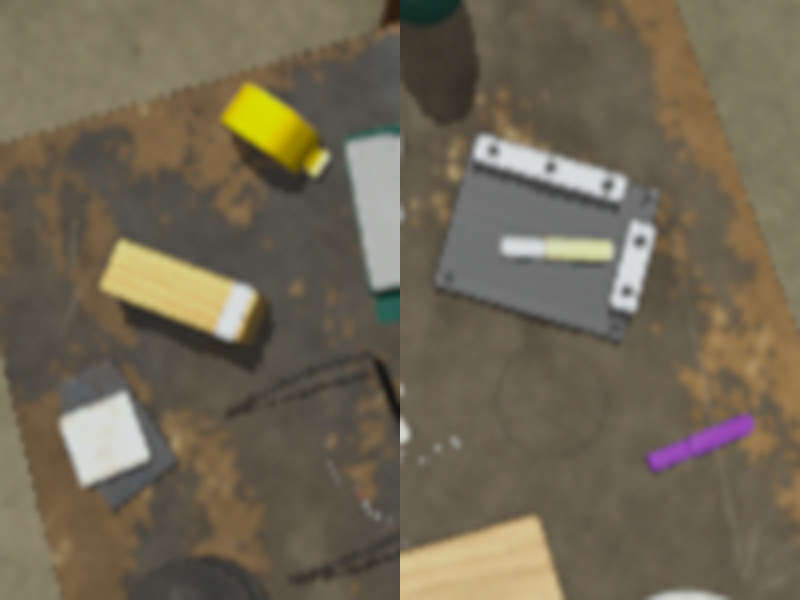

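View pics/top0.png

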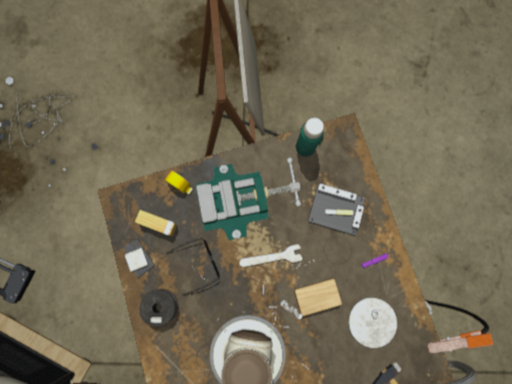

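The pale stick in the jig (top px 339,212) is the marker. The purple bar (373,261) is excluded by colour. The narrow block left of the vise (155,222) is the pine block. The wide board (318,297) is only a look-alike. The crop confirms both picks. Next I'll measure the yaws and positions.

```bash
cat >> h.py <<'E'
def rect(n,t,z,near):
    for d in r.cut_out(n,t):
        m=np.asarray(d["pixels"]); v,u=np.nonzero(m)
        P=np.array([back(n,(a,b),z)[:2] for a,b in zip(u,v)])
        c,(w,h),a=cv2.minAreaRect((P*1000).astype(np.float32))
        if np.hypot(*(np.array(c)/1000-near))<.06:
            q=cv2.boxPoints((c,(w,h),a)); e=max((q[1]-q[0],q[2]-q[1]),key=np.linalg.norm)
            return np.array(c)/1000,sorted((w,h)),((np.degrees(np.arctan2(e[1],e[0]))-90+90)%180)-90,d["confidence"],P.mean(0)
def go(x,y,z,yaw):  # yaw = world angle of tool x
    s=r.sense(); R=np.array(s["ee_rot"]); d=R.T@(np.array([x,y,z])-s["tcp_pos"])*100
    cy=np.degrees(np.arctan2(R[1,0],R[0,0])); tw=-((yaw-cy+180)%360-180)
    print("t",round(s["time_s"],2),"go",(x,y,z,yaw),"-> shift",d.round(2),"twist",round(tw,1),"now",np.round(s["tcp_pos"],4),round(cy,1))
E
python3 - <<'E'
from h import *
for n in("top","scene"):
    r.capture(n)
    for t,z,c in [("marker_stick",.018,(.425,-.262)),("long_fence",.03,(.483,-.258)),("short_fence",.03,(.412,-.319)),("jig",.01,(.43,-.263)),("pine_block",.05,(.373,.283)),]:
        print(n,t,rect(n,t,z,np.array(c)))
f=lambda cx,cy,z,o:back("top",(o+cx/4-.4,150+cy/4-.4),z)[:2].round(3)
print("plate corners",[f(a-400,b,.01,300) for a,b in[(437,285),(617,340),(656,190)]])
print("stick ends",[f(a-400,b,.018,300) for a,b in[(500,246),(615,250)]])
print("longf",[f(a-400,b,.03,300) for a,b in[(480,134),(626,178),(620,200),(472,157)]])
print("shortf",[f(a-400,b,.03,300) for a,b in[(628,220),(612,302),(655,225),(635,312)]])
print("block top",[f(a,b,.05,110) for a,b in[(122,240),(100,287),(228,340),(255,287)]])
go(.45,.1,.25,-65);go(.425,-.263,.15,-106)
E
```

```text
top marker_stick None
top long_fence (array([ 0.47959631, -0.25824121]), [22.054996490478516, 118.27994537353516], np.float32(-15.64595), 0.52, array([ 0.47933183, -0.25834546]))
top short_fence (array([ 0.40589865, -0.32052429]), [20.701908111572266, 66.0398941040039], np.float32(71.0168), 0.7, array([ 0.40515697, -0.31969374]))
top jig (array([ 0.42913541, -0.26249069]), [126.58433532714844, 153.08383178710938], np.float32(-14.459885), 0.69, array([ 0.42957347, -0.26146682]))
top pine_block (array([0.36919226, 0.27608804]), [36.94537353515625, 119.19758605957031], np.float32(-20.38276), 0.95, array([0.36898117, 0.27591566]))
scene marker_stick (array([ 0.41724612, -0.26655719]), [22.555397033691406, 81.85355377197266], np.float32(0.6612854), 0.64, array([ 0.41708999, -0.27065759]))
scene long_fence (array([ 0.46928171, -0.26265527]), [34.91677474975586, 126.03500366210938], np.float32(-16.089783), 0.81, array([ 0.4679917 , -0.26562235]))
scene short_fence (array([ 0.39887891, -0.32414044]), [26.72086524963379, 77.43639373779297], np.float32(74.64389), 0.73, array([ 0.3976249 , -0.3
[... 299 characters left out ...]
, 0.24829803]))
plate corners [array([ 0.393, -0.177]), array([ 0.354, -0.314]), array([ 0.471, -0.346])]
stick ends [array([ 0.423, -0.224]), array([ 0.422, -0.312])]
longf [array([ 0.507, -0.207]), array([ 0.476, -0.318]), array([ 0.459, -0.313]), array([ 0.489, -0.201])]
shortf [array([ 0.444, -0.319]), array([ 0.381, -0.306]), array([ 0.44 , -0.339]), array([ 0.374, -0.323])]
block top [array([0.408, 0.326]), array([0.373, 0.34 ]), array([0.337, 0.244]), array([0.376, 0.227])]
t 1.5 go (0.45, 0.1, 0.25, -65) -> shift [38.16 36.64 -2.74] twist 43.4 now [0.23   0.5811 0.2226] -21.6
t 1.5 go (0.425, -0.263, 0.15, -106) -> shift [49.2  71.31  7.26] twist 84.4 now [0.23   0.5811 0.2226] -21.6
```

Call:
carry_out([
  [[3,3,-0.3],4],
  [[6.5,6.2,-0.6],8],
  [[10,9.6,-1],12],
  [[13.5,13,-1.3],16],
  [[17,16.3,-1.6],20],
  [[20.5,19.6,-2],24],
  [[24,23,-2.2],28],
  [[27.5,26.4,-2.5],32],
  [[31,29.8,-2.7],36],
  [[34.5,33.1,-2.7],40],
  [[38,36.5,-2.7],44],
  [[39.5,41,-2],48],
  [[41,45.5,-1],52],
  [[42.5,50,0],56],
  [[44,54.5,1],59],
  [[45.5,59,2],62],
  [[47,63.5,3],65],
  [[48.3,68,4],67],
  [[49,71.5,5],68.4],
  [[49,71.8,6],68.4],
], gripper=0)

```text
time_s: 3.5
tcp_pos: [0.4207, -0.27, 0.162]
ee_rot: [[-0.005, -1.0, -0.0], [-1.0, 0.005, -0.001], [0.001, 0.0, -1.0]]
wrist_force: [0.6, 0.2, -0.0]
gripper_width: 0.499
```

```bash
python3 - <<'E'
from h import *
go(.4225,-.268,.10,-90)
print(r.sense()["gripper_width"])
im=r.capture("scene"); cv2.imwrite("pics/s1.png",cv2.resize(im[150:300,220:420,::-1],None,fx=4,fy=4,interpolation=cv2.INTER_CUBIC))
r.capture("top")
for n in("top","scene"):
    for d in r.place_of(n,"marker_stick"): print(n,np.round(d["centre"],4),d["confidence"])
E
```

```text
t 3.5 go (0.4225, -0.268, 0.1, -90) -> shift [-0.2  -0.18  6.2 ] twist -0.3 now [ 0.4207 -0.27    0.162 ] -90.3
0.4989126448831239
top [ 0.4209 -0.2644  0.0096] 0.53
top [ 0.2764 -0.3735 -0.0006] 0.48
scene [ 0.2809 -0.3755 -0.0009] 0.86
scene [ 0.4229 -0.2632  0.0086] 0.61
scene [ 0.3741  0.2822 -0.0012] 0.59
```

Call:
carry_out([
  [[-0.2,-0.1,2],0],
  [[-0.4,-0.2,5],0],
  [[-0.4,-0.2,8],0],
  [[-0.4,-0.2,10.5],0],
  [[-0.4,-0.2,12.5],0],
  [[-0.4,-0.2,13.8],0],
  [[-0.4,-0.2,14.5],0],
  [[-0.4,-0.2,14.85],0],
  [[-0.4,-0.2,14.85],0],
])

```text
time_s: 4.6
tcp_pos: [0.4241, -0.262, 0.0147]
ee_rot: [[0.002, -1.0, 0.001], [-1.0, -0.002, -0.0], [0.0, -0.001, -1.0]]
wrist_force: [-0.2, -0.3, 0.8]
gripper_width: 0.501
```

Call:
carry_out([
  [[0,0,0],0],
  [[0,0,0],0],
  [[0,0,0],0],
  [[0,0,0],0],
  [[0,0,0],0],
  [[0,0,0],0],
  [[0,0,0],0],
  [[0,0,0],0],
], gripper=-1)

```text
time_s: 5.4
tcp_pos: [0.4242, -0.2621, 0.0148]
ee_rot: [[0.002, -1.0, 0.001], [-1.0, -0.002, -0.0], [0.0, -0.001, -1.0]]
wrist_force: [-1.2, 0.1, 2.0]
gripper_width: 0.13
```

Call:
carry_out([
  [[-0.1,0,-0.5],0],
  [[-0.3,0,-2],0],
  [[-0.5,0,-4],0],
  [[-0.8,1,-6],0],
  [[-1.5,3,-7],0],
  [[-2.2,5,-7],0],
  [[-2.9,7,-7],0],
  [[-3.6,9,-7],0],
  [[-4,10.5,-6.5],0],
  [[-4.2,11.4,-5],0],
  [[-4.2,11.4,-3],0],
  [[-4.2,11.4,-1.2],0],
  [[-4.2,11.4,0],0],
  [[-4.2,11.4,0.5],0],
  [[-4.2,11.4,0.6],0],
  [[-4.2,11.4,0.6],0],
])

```text
time_s: 7.0
tcp_pos: [0.3104, -0.2204, 0.009]
ee_rot: [[0.002, -1.0, 0.001], [-1.0, -0.002, -0.001], [0.001, -0.001, -1.0]]
wrist_force: [0.1, -0.2, 0.1]
gripper_width: 0.131
```

Call:
carry_out([
  [[0,0,0.2],0],
  [[0,0,0.4],0],
  [[0,0,0.4],0],
  [[0,0,0.4],0],
])

```text
time_s: 7.4
tcp_pos: [0.3105, -0.2204, 0.0051]
ee_rot: [[0.002, -1.0, 0.002], [-1.0, -0.002, -0.001], [0.001, -0.002, -1.0]]
wrist_force: [0.2, 0.0, 0.0]
gripper_width: 0.128
```

Call:
carry_out([
  [[0,0,0],0],
  [[0,0,0],0],
  [[0,0,0],0],
  [[0,0,0],0],
  [[0,0,-0.5],0],
  [[0,0,-1.5],0],
  [[0,0,-4],0],
  [[0,0,-8],0],
  [[0,0,-12],0],
  [[0,0,-17],0],
  [[0,0,-21],0],
  [[0,0,-21],0],
], gripper=-0.2)

```text
time_s: 8.6
tcp_pos: [0.3134, -0.2215, 0.2212]
ee_rot: [[0.003, -1.0, 0.015], [-1.0, -0.003, -0.005], [0.005, -0.015, -1.0]]
wrist_force: [0.6, 0.8, -0.4]
gripper_width: 0.397
```

```bash
python3 - <<'E'
from h import *
go(.45,0.0,.23,-100); go(.374,.282,.2,-109)
im=r.capture("scene");im2=r.capture("top")
for n in("top","scene"):
  for t in ("marker_stick","pine_block"):
    for d in r.place_of(n,t): print(n,t,np.round(d["centre"],4),d["confidence"])
cv2.imwrite("pics/s1.png",cv2.resize(im[200:350,200:400,::-1],None,fx=4,fy=4,interpolation=cv2.INTER_CUBIC))
E
```

```text
t 8.6 go (0.45, 0.0, 0.23, -100) -> shift [-22.09 -13.75  -0.79] twist 10.2 now [ 0.3134 -0.2215  0.2212] -89.8
t 8.6 go (0.374, 0.282, 0.2, -109) -> shift [-50.34  -6.2    1.95] twist 19.2 now [ 0.3134 -0.2215  0.2212] -89.8
top marker_stick [ 0.2789 -0.3751 -0.0005] 0.5
top pine_block [0.3772 0.2821 0.002 ] 0.67
scene marker_stick [ 3.137e-01 -2.254e-01  3.000e-04] 0.73
scene marker_stick [ 0.2783 -0.378  -0.0013] 0.6
scene pine_block [ 0.3732  0.2811 -0.0032] 0.82
scene pine_block [ 0.4088 -0.3181  0.0081] 0.62
```

View pics/s1.png

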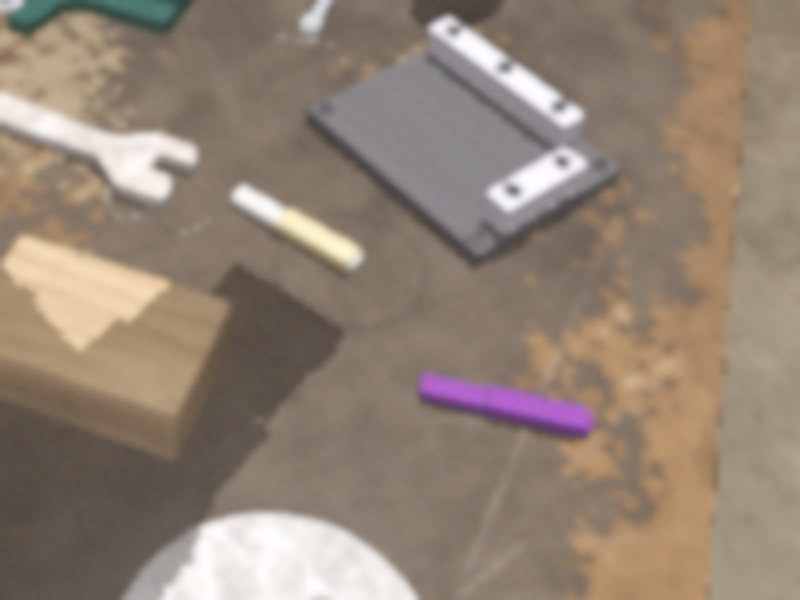

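The stick now lies on the worktop clear of the jig, at crop (297,228), about (0.314,-0.225). Next is the block.

Call:
carry_out([
  [[-2.5,-2,-0.5],2],
  [[-6,-4.5,-0.8],3],
  [[-10,-7,-0.8],5],
  [[-14,-9.5,-0.8],7],
  [[-18,-12,-0.8],9],
  [[-22,-13.5,-0.8],10],
  [[-26,-13.5,-0.8],12],
  [[-30,-12.5,-0.8],13],
  [[-34,-11.5,-0.8],15],
  [[-38,-10.3,-0.5],17],
  [[-42,-9,0],18],
  [[-46,-7.8,1],19],
  [[-49,-6.6,2],19.5],
  [[-50.3,-6.2,3],19.5],
  [[-50.3,-6.2,5],19.5],
  [[-50.3,-6.2,7],19.5],
  [[-50.3,-6.2,8.5],19.5],
  [[-50.3,-6.2,9],19.5],
  [[-50.3,-6.2,9],19.5],
], gripper=1)

```text
time_s: 10.8
tcp_pos: [0.3697, 0.2822, 0.1226]
ee_rot: [[-0.332, -0.943, -0.003], [-0.943, 0.332, -0.003], [0.004, 0.002, -1.0]]
wrist_force: [0.5, -0.2, 0.3]
gripper_width: 0.997
```

```bash
python3 - <<'E'
from h import *
go(.374,.282,.0265,-109.5)
im=r.capture("scene")
u,v=proj("scene",(.374,.282,.05)).astype(int);print(u,v)
cv2.imwrite("pics/s2.png",cv2.resize(im[v-75:v+75,u-90:u+90,::-1],None,fx=4,fy=4,interpolation=cv2.INTER_CUBIC))
E
```

```text
t 10.8 go (0.374, 0.282, 0.0265, -109.5) -> shift [-0.16 -0.44  9.61] twist 0.1 now [0.3697 0.2822 0.1226] -109.4
150 155
```

View pics/s2.png

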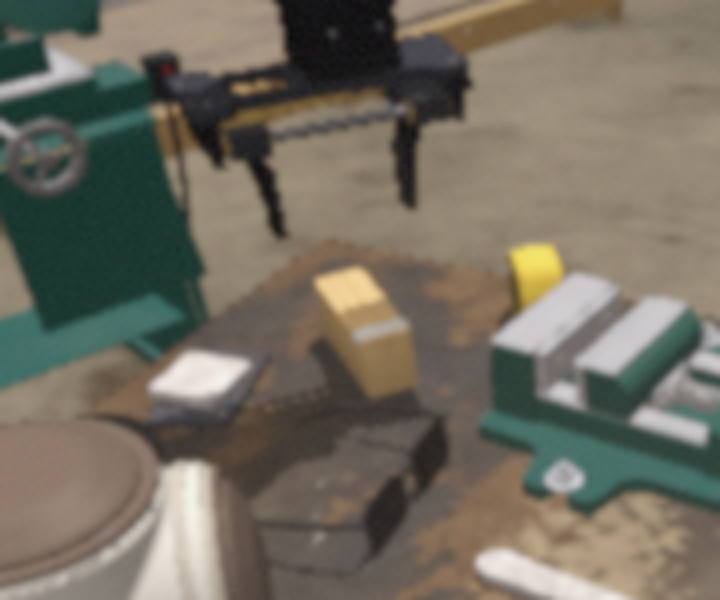

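The fingers at crop (280,230) and (408,205) straddle the block, so I'm descending.

Call:
carry_out([
  [[-0.1,-0.2,2],0],
  [[-0.15,-0.4,4.5],0],
  [[-0.15,-0.4,6.5],0],
  [[-0.15,-0.4,8],0],
  [[-0.15,-0.4,9],0],
  [[-0.15,-0.4,9.6],0],
  [[-0.15,-0.4,9.6],0],
])

```text
time_s: 11.55
tcp_pos: [0.3743, 0.2828, 0.0274]
ee_rot: [[-0.332, -0.943, -0.002], [-0.943, 0.332, -0.001], [0.002, 0.002, -1.0]]
wrist_force: [-0.7, 0.6, -0.0]
gripper_width: 0.999
```

Call:
carry_out([
  [[0,0,0],0],
  [[0,0,0],0],
  [[0,0,0],0],
  [[0,0,0],0],
  [[0,0,0],0],
  [[0,0,0],0],
  [[0,0,0],0],
  [[0,0,0],0],
], gripper=-1)

```text
time_s: 12.35
tcp_pos: [0.3742, 0.2828, 0.0274]
ee_rot: [[-0.332, -0.943, -0.002], [-0.943, 0.332, -0.001], [0.002, 0.002, -1.0]]
wrist_force: [-1.5, 0.0, 1.1]
gripper_width: 0.434
```

Call:
carry_out([
  [[0,0,-0.5],0],
  [[0,0,-2],0],
  [[0,0,-5],0],
  [[0,0,-9],0],
  [[0,0,-13],0],
  [[0,0,-16],0],
  [[0,0,-17],0],
  [[0,0,-17],0],
])

```text
time_s: 13.15
tcp_pos: [0.3747, 0.2833, 0.1982]
ee_rot: [[-0.332, -0.943, -0.001], [-0.943, 0.332, 0.001], [-0.001, 0.002, -1.0]]
wrist_force: [-0.0, -0.3, -2.9]
gripper_width: 0.434
```

```bash
python3 - <<'E'
from h import *
s=r.sense();print(s["gripper_width"],s["wrist_force"])
r.capture("scene");r.capture("top")
for n in("top","scene"):
  for d in r.place_of(n,"pine_block"): print(n,np.round(d["centre"],4),d["confidence"])
o=np.array([.430,-.263]);
for yj in(-15.5,):
  a=np.radians(yj);R=np.array([[np.cos(a),-np.sin(a)],[np.sin(a),np.cos(a)]])
  print("corner",o+R@[.04,-.055],"seat",o+R@[.021,0],"pre (14mm off each)",o+R@[.021-.012,.014])
for n in("top","scene"):
  for t in("jig","corner","long_fence","short_fence"):
    for d in r.place_of(n,t)[:1]: print(n,t,np.round(d["centre"],4),d["confidence"])
go(.45,0,.2,-107);go(.442,-.252,.2,-105.5)
E
```

```text
0.43392329880359737 [-0.01232596 -0.253153   -2.85960426]
top [0.3783 0.2842 0.1701] 0.65
scene [0.3742 0.2827 0.1656] 0.76
corner [ 0.45384711 -0.32668921] seat [ 0.45023624 -0.26861201] pre (14mm off each) [ 0.44241401 -0.25191432]
top jig [ 0.4284 -0.2649 -0.0006] 0.61
top corner [ 0.455  -0.3218  0.015 ] 0.88
top long_fence [ 0.483  -0.2579  0.0103] 0.71
top short_fence [ 0.4116 -0.3209  0.0083] 0.54
scene jig [ 0.4314 -0.2569  0.0005] 0.94
scene corner [ 0.4544 -0.3256  0.0142] 0.85
scene long_fence [ 0.4844 -0.2605  0.0103] 0.65
scene short_fence [ 0.4096 -0.3207  0.0058] 0.72
t 13.75 go (0.45, 0, 0.2, -107) -> shift [ 24.19 -16.51  -0.26] twist -2.4 now [0.3745 0.283  0.1971] -109.4
t 13.75 go (0.442, -0.252, 0.2, -105.5) -> shift [ 48.23 -24.12  -0.22] twist -3.9 now [0.3745 0.283  0.1971] -109.4
```

Call:
carry_out([
  [[2,-1.5,-0.3],0],
  [[5,-3.5,-0.3],0],
  [[8.5,-5.8,-0.3],0],
  [[12,-8.2,-0.3],-1],
  [[16,-11,-0.3],-1],
  [[20,-13.7,-0.3],-2],
  [[24,-16.5,-0.3],-2.4],
  [[28,-18.5,-0.3],-3],
  [[32,-20,-0.3],-3],
  [[36,-21.4,-0.3],-3.4],
  [[40,-22.5,0],-3.6],
  [[43.5,-23.3,1],-3.9],
  [[46,-23.8,2.5],-3.9],
  [[47.5,-24.1,4.5],-3.9],
  [[48.2,-24.1,6.5],-3.9],
  [[48.2,-24.1,8.5],-3.9],
  [[48.2,-24.1,10],-3.9],
  [[48.2,-24.1,11],-3.9],
  [[48.2,-24.1,11.5],-3.9],
  [[48.2,-24.1,11.5],-3.9],
])

```text
time_s: 15.75
tcp_pos: [0.4416, -0.2518, 0.0825]
ee_rot: [[-0.267, -0.964, -0.003], [-0.964, 0.267, -0.002], [0.002, 0.003, -1.0]]
wrist_force: [-0.2, 0.6, -0.9]
gripper_width: 0.434
```

```bash
python3 - <<'E'
from h import *
go(.442,-.252,.039,-105.5);print(r.sense()["wrist_force"])
im=r.capture("scene");b=r.capture("top")
c1=cv2.resize(im[150:300,230:380,::-1],None,fx=2.66,fy=4,interpolation=cv2.INTER_CUBIC)
c2=cv2.resize(b[150:260,290:400,::-1],(400,600),interpolation=cv2.INTER_CUBIC)
c1=cv2.resize(im[160:280,250:400,::-1],(750,600),interpolation=cv2.INTER_CUBIC)
cv2.imwrite("pics/s3.png",c1)
for n in("top","scene"):
  for d in r.place_of(n,"pine_block"): print(n,np.round(d["centre"],4),d["confidence"])
E
```

```text
t 15.75 go (0.442, -0.252, 0.039, -105.5) -> shift [-0.   -0.06  4.35] twist 0.0 now [ 0.4416 -0.2518  0.0825] -105.5
[-0.24654303  0.56296243 -0.8591385 ]
top [ 0.441  -0.2523  0.0582] 0.69
scene [ 0.4412 -0.2533  0.0516] 0.66
```

View pics/s3.png

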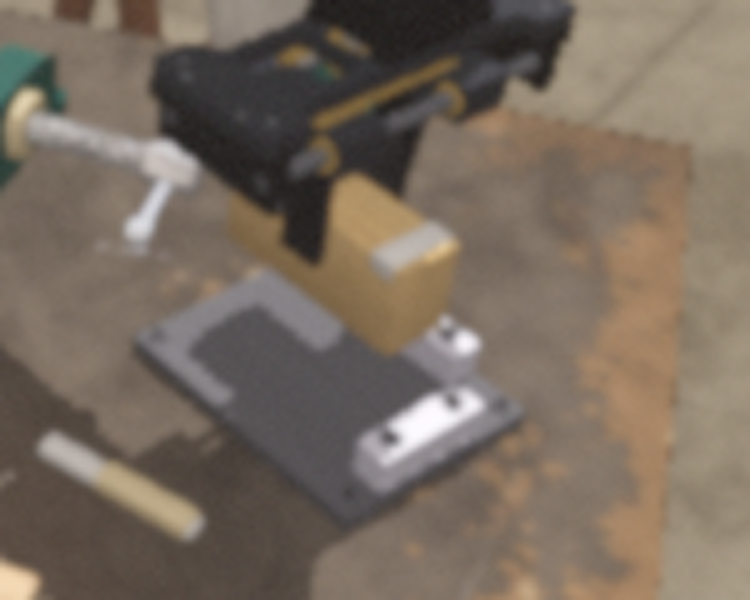

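The block hangs over the seat, inside both fences and clear of the vise handle. I'm lowering it now.

Call:
carry_out([
  [[0,0,1],0],
  [[0,0,2.2],0],
  [[0,0,3.2],0],
  [[0,0,3.8],0],
  [[0,0,4.2],0],
  [[0,0,4.3],0],
  [[0,0,4.4],0],
  [[0,0,4.4],0],
])

```text
time_s: 16.75
tcp_pos: [0.4424, -0.2521, 0.0398]
ee_rot: [[-0.267, -0.964, -0.0], [-0.964, 0.267, -0.002], [0.002, -0.0, -1.0]]
wrist_force: [0.2, -0.2, -2.4]
gripper_width: 0.431
```

Call:
carry_out([
  [[0,0,0.1],0],
  [[0,0,0.2],0],
  [[0,0,0.3],0],
  [[0,0,0.3],0],
])

```text
time_s: 17.15
tcp_pos: [0.4426, -0.2522, 0.0374]
ee_rot: [[-0.266, -0.964, -0.0], [-0.964, 0.266, -0.003], [0.003, -0.001, -1.0]]
wrist_force: [-0.9, 1.4, 3.1]
gripper_width: 0.433
```

Call:
carry_out([
  [[0,-0.2,0],0],
  [[0,-0.4,0],0],
  [[0,-0.6,0],0],
  [[0,-0.8,0],0],
  [[0,-0.8,0],0],
])

```text
time_s: 17.65
tcp_pos: [0.4506, -0.2545, 0.0374]
ee_rot: [[-0.266, -0.964, 0.0], [-0.964, 0.266, -0.003], [0.003, -0.001, -1.0]]
wrist_force: [-1.1, -0.2, 0.8]
gripper_width: 0.434
```

Call:
carry_out([
  [[0.3,0,0],0],
  [[0.6,0,0],0],
  [[0.9,0,0],0],
  [[1.0,0,0],0],
  [[1.0,0,0],0],
])

```text
time_s: 18.15
tcp_pos: [0.4481, -0.2645, 0.0375]
ee_rot: [[-0.267, -0.964, 0.001], [-0.964, 0.267, -0.003], [0.003, -0.001, -1.0]]
wrist_force: [0.3, -0.4, -0.7]
gripper_width: 0.43
```

Still free, so I'm creeping on toward the long fence.

Call:
carry_out([
  [[0,-0.1,0],0],
  [[0,-0.2,0],0],
  [[0,-0.3,0],0],
  [[0,-0.4,0],0],
  [[0,-0.4,0],0],
])

```text
time_s: 18.65
tcp_pos: [0.4518, -0.2655, 0.0374]
ee_rot: [[-0.266, -0.964, -0.0], [-0.964, 0.266, -0.003], [0.003, -0.001, -1.0]]
wrist_force: [-2.0, 0.0, 2.2]
gripper_width: 0.432
```

Call:
carry_out([
  [[0.1,0,0],0],
  [[0.2,0,0],0],
  [[0.3,0,0],0],
  [[0.3,0,0],0],
])

```text
time_s: 19.05
tcp_pos: [0.4514, -0.2671, 0.0374]
ee_rot: [[-0.266, -0.964, 0.001], [-0.964, 0.266, -0.001], [0.001, -0.001, -1.0]]
wrist_force: [-0.4, 10.5, 3.5]
gripper_width: 0.436
```

Call:
carry_out([
  [[0.05,-0.1,0],0],
  [[0.05,-0.2,0],0],
  [[0.05,-0.3,0],0],
  [[0.05,-0.3,0],0],
])

```text
time_s: 19.45
tcp_pos: [0.4515, -0.2671, 0.0374]
ee_rot: [[-0.266, -0.964, -0.005], [-0.964, 0.266, 0.001], [0.001, 0.005, -1.0]]
wrist_force: [-6.2, 8.4, 8.0]
gripper_width: 0.435
```

```bash
cat >> h.py <<'E'
def f():
    s=r.sense();R=np.array(s["ee_rot"]); print("t",s["time_s"],"tcp",np.round(s["tcp_pos"],4),"yaw",np.degrees(np.arctan2(R[1,0],R[0,0])).round(2),"force tool axes",(R.T@s["wrist_force"]).round(2),"mom tool",(R.T@s["moment"]).round(2),"w",s["gripper_width"])
E
python3 -c "
from h import *
f()"
```

```text
t 19.45 tcp [ 0.4515 -0.2671  0.0374] yaw -105.44 force tool axes [-6.41  8.27 -7.98] mom tool [-2.17 -1.78 -0.16] w 0.43510680806694196
```

Call:
carry_out([
  [[0.0,-0.2,-0.05],0],
  [[0.0,-0.4,-0.05],0],
  [[0,-0.6,-0.05],0],
  [[0.2,-0.6,-0.05],0],
  [[0.4,-0.6,-0.05],0],
  [[0.5,-0.6,-0.05],0],
  [[0.5,-0.6,-0.05],0],
  [[0.5,-0.6,-0.05],0],
  [[0.5,-0.6,-0.05],0],
])

```text
time_s: 20.35
tcp_pos: [0.4516, -0.2676, 0.0376]
ee_rot: [[-0.268, -0.963, -0.015], [-0.963, 0.268, 0.009], [-0.005, 0.017, -1.0]]
wrist_force: [-6.9, 28.6, 16.6]
gripper_width: 0.439
```

```bash
python3 - <<'E'
from h import *
f()
im=r.capture("scene");b=r.capture("top")
for n in("top","scene"):
  for t in("pine_block","corner","marker_stick"):
    for d in r.place_of(n,t)[:3]: print(n,t,np.round(d["centre"],4),d["confidence"])
cv2.imwrite("pics/s4.png",cv2.resize(im[170:290,250:400,::-1],(750,600),interpolation=cv2.INTER_CUBIC))
f()
E
```

```text
t 20.35 tcp [ 0.4516 -0.2676  0.0376] yaw -105.53 force tool axes [-25.82  14.64 -16.21] mom tool [-4.31 -7.67 -0.09] w 0.4390973056391634
top pine_block [ 0.4576 -0.2681  0.0116] 0.77
top corner [ 0.4971  0.2257 -0.0028] 0.53
top marker_stick [ 0.277  -0.3751  0.0011] 0.65
top marker_stick [ 0.3095 -0.222  -0.001 ] 0.53
scene pine_block [ 0.4509 -0.2685  0.0059] 0.63
scene corner [ 0.4528 -0.3269  0.0146] 0.84
scene marker_stick [ 0.3123 -0.2244 -0.0023] 0.67
t 20.75 tcp [ 0.4516 -0.2676  0.0376] yaw -105.53 force tool axes [-26.3   14.29 -15.47] mom tool [-4.23 -7.71 -0.12] w 0.43088397068299267
```

View pics/s4.png

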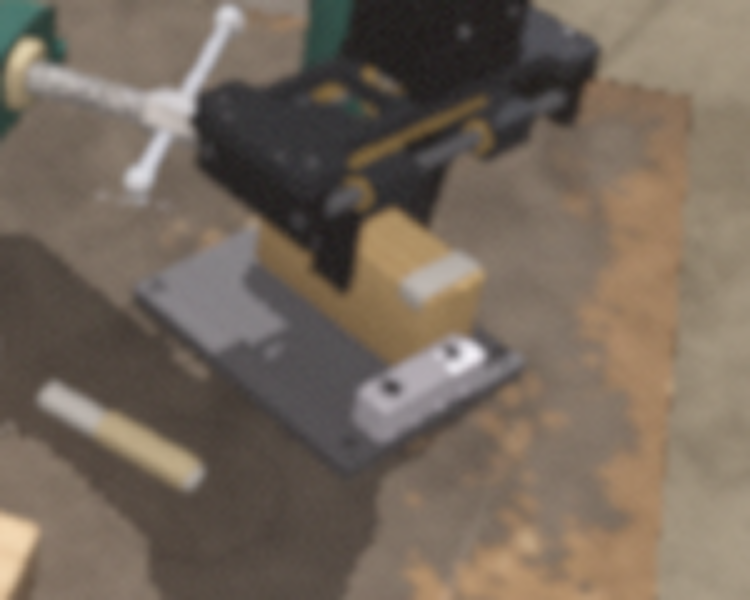

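Both directions carry load, but friction could be faking the long-fence contact. I'll back off the short fence by 2 mm and push at the long fence alone.

Call:
carry_out([
  [[-0.2,0,-0.05],0],
  [[-0.3,0,-0.1],0],
  [[-0.3,0,-0.1],0],
])

```text
time_s: 21.05
tcp_pos: [0.4523, -0.2648, 0.0383]
ee_rot: [[-0.268, -0.963, -0.015], [-0.963, 0.268, 0.009], [-0.005, 0.017, -1.0]]
wrist_force: [-1.3, 1.0, -2.0]
gripper_width: 0.435
```

Call:
carry_out([
  [[0,-0.2,0],0],
  [[0,-0.4,0],0],
  [[0,-0.6,0],0],
  [[0,-0.6,0],0],
  [[0,-0.6,0],0],
])

```text
time_s: 21.55
tcp_pos: [0.4524, -0.2652, 0.0379]
ee_rot: [[-0.269, -0.963, -0.028], [-0.963, 0.269, 0.013], [-0.005, 0.03, -1.0]]
wrist_force: [-11.9, 9.1, 11.8]
gripper_width: 0.435
```

```bash
python3 -c "
from h import *
f()"
```

```text
t 21.55 tcp [ 0.4524 -0.2652  0.0379] yaw -105.59 force tool axes [ -5.66  14.27 -11.34] mom tool [-3.79 -1.48 -0.25] w 0.4348778975108217
```

Contact with the long fence is real: 14 N while clear of the short fence. But re-basing under load has let the tool tilt creep to 0.03 rad. I'll unwind it by pressing the block flat and dragging it away from the fence under load.

Call:
carry_out([
  [[0,0.2,0.2],0],
  [[0,0.2,0.5],0],
  [[0,0.3,0.7],0],
  [[0,0.5,0.7],0],
  [[0,0.7,0.7],0],
  [[0,0.8,0.7],0],
  [[0,0.8,0.7],0],
])

```text
time_s: 22.25
tcp_pos: [0.4513, -0.265, 0.0366]
ee_rot: [[-0.266, -0.964, -0.013], [-0.964, 0.266, 0.008], [-0.004, 0.015, -1.0]]
wrist_force: [-1.3, 6.1, 24.6]
gripper_width: 0.435
```

```bash
python3 -c "
from h import *
f();print(np.round(r.sense()['ee_rot'],4))"
```

```text
t 22.25 tcp [ 0.4513 -0.265   0.0366] yaw -105.42 force tool axes [ -5.59   3.22 -24.51] mom tool [-0.64 -2.08 -0.05] w 0.4354988895382672
[[-0.2659 -0.9639 -0.0132]
 [-0.964   0.2658  0.0077]
 [-0.0039  0.0148 -0.9999]]
```

Call:
carry_out([
  [[0,0.3,0.3],0],
  [[0,0.5,0.7],0],
  [[0,0.7,0.7],0],
  [[0,0.9,0.7],0],
  [[0,0.9,0.7],0],
])

```text
time_s: 22.75
tcp_pos: [0.4515, -0.2658, 0.0356]
ee_rot: [[-0.262, -0.965, 0.006], [-0.965, 0.262, 0.0], [-0.002, -0.005, -1.0]]
wrist_force: [2.8, 1.9, 20.5]
gripper_width: 0.432
```

```bash
python3 -c "
from h import *
f();print(np.round(r.sense()['ee_rot'][:,2],4))"
```

```text
t 22.75 tcp [ 0.4515 -0.2658  0.0356] yaw -105.21 force tool axes [ -2.58  -2.32 -20.49] mom tool [ 0.51 -0.88 -0.  ] w 0.43181185317755716
[ 5.7e-03  2.0e-04 -1.0e+00]
```

Call:
carry_out([
  [[0,0,-0.1],0],
  [[0.1,-0.1,-0.1],0],
  [[0.1,-0.3,-0.1],0],
  [[0.2,-0.4,-0.1],0],
  [[0.3,-0.5,-0.1],0],
  [[0.4,-0.55,-0.1],0],
  [[0.5,-0.55,-0.1],0],
  [[0.5,-0.55,-0.1],0],
  [[0.5,-0.55,-0.1],0],
])

```text
time_s: 23.65
tcp_pos: [0.4513, -0.2681, 0.0356]
ee_rot: [[-0.264, -0.964, -0.004], [-0.964, 0.264, 0.007], [-0.005, 0.006, -1.0]]
wrist_force: [-7.6, 21.2, 11.3]
gripper_width: 0.434
```

```bash
python3 -c "
from h import *
f();print(np.round(r.sense()['ee_rot'][:,2],4))"
```

```text
t 23.65 tcp [ 0.4513 -0.2681  0.0356] yaw -105.31 force tool axes [-18.48  13.03 -11.12] mom tool [-3.68 -5.52 -0.11] w 0.43422751226148304
[-0.004   0.0067 -1.    ]
```

Call:
carry_out([
  [[0,-0.3,-0.1],0],
  [[0,-0.6,-0.1],0],
  [[0,-0.8,-0.1],0],
  [[0.2,-0.8,-0.1],0],
  [[0.4,-0.8,-0.1],0],
  [[0.6,-0.8,-0.1],0],
  [[0.6,-0.8,-0.1],0],
  [[0.6,-0.8,-0.1],0],
  [[0.6,-0.8,-0.1],0],
  [[0.6,-0.8,-0.1],0],
])

```text
time_s: 24.65
tcp_pos: [0.4512, -0.2693, 0.0356]
ee_rot: [[-0.267, -0.963, -0.018], [-0.964, 0.267, 0.017], [-0.012, 0.022, -1.0]]
wrist_force: [-9.6, 32.2, 18.8]
gripper_width: 0.435
```

```bash
python3 - <<'E'
from h import *
f();print(np.round(r.sense()['ee_rot'][:,2],4))
im=r.capture("scene");b=r.capture("top")
for n in("top","scene"):
  for t in("pine_block","corner","marker_stick","spray_can","tape_measure"):
    for d in r.place_of(n,t)[:2]: print(n,t,np.round(d["centre"],4),d["confidence"])
cv2.imwrite("pics/s5.png",cv2.resize(im[170:270,270:395,::-1],(750,600),interpolation=cv2.INTER_CUBIC))
f()
E
```

```text
t 24.65 tcp [ 0.4512 -0.2693  0.0356] yaw -105.51 force tool axes [-28.65  18.27 -18.1 ] mom tool [-5.2  -8.38  0.07] w 0.4346130865443992
[-0.0181  0.0175 -0.9997]
top pine_block [ 0.4532 -0.2645  0.0102] 0.66
top pine_block [ 0.6322 -0.1636 -0.004 ] 0.29
top corner [ 0.4561 -0.3204  0.0143] 0.92
top corner [ 0.6349 -0.1664 -0.0031] 0.65
top marker_stick [ 0.2789 -0.3775 -0.0023] 0.64
top marker_stick [ 0.3087 -0.2253  0.002 ] 0.44
top spray_can [ 0.6328 -0.1641 -0.0056] 0.94
top tape_measure [ 0.4953  0.2272 -0.0007] 0.84
scene pine_block [ 0.4518 -0.265   0.0062] 0.61
scene corner [ 0.4532 -0.3263  0.0171] 0.95
scene marker_stick [ 0.2803 -0.3739 -0.001 ] 0.85
scene marker_stick [ 0.3108 -0.2195  0.0004] 0.75
scene spray_can [ 0.6312 -0.1595 -0.0012] 0.89
scene tape_measure [ 0.4983  0.2234 -0.0027] 0.56
t 25.25 tcp [ 0.4512 -0.2694  0.0356] yaw -105.51 force tool axes [-28.46  17.48 -18.  ] mom tool [-5.25 -8.34  0.09] w 0.43295847109639407
```

View pics/s5.png

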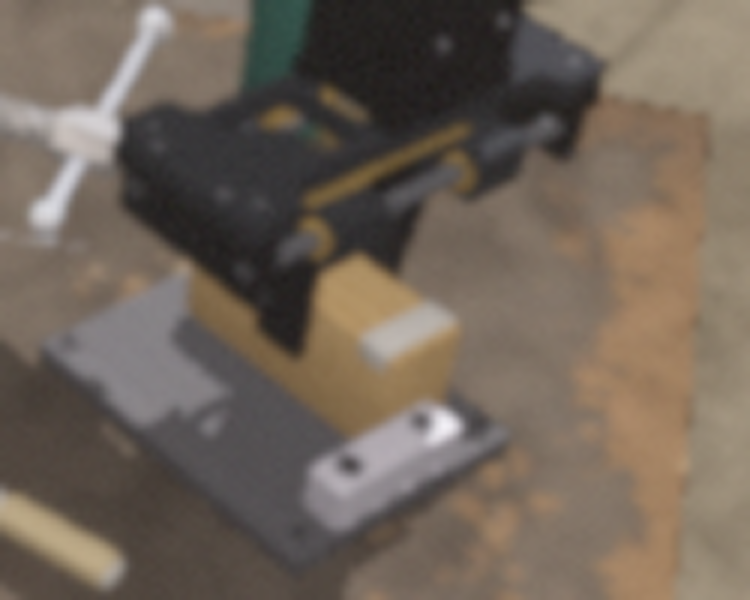

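```bash
python3 - <<'E'
from h import *
f();print(r.finish_job());f()
E
```

```text
t 25.25 tcp [ 0.4512 -0.2694  0.0356] yaw -105.51 force tool axes [-28.46  17.48 -18.  ] mom tool [-5.25 -8.34  0.09] w 0.43295847109639407
the job is handed in; nothing more can be done
None
the job is handed in; nothing more can be done
```

I handed the job in at 25.3 s with the pine block pressed into the jig's corner and still gripped. No verdict is reported.

**What I did:** I took the stick off the jig and laid it on the worktop at about (0.31, -0.22). I then picked up the narrow block, same side up, lowered it onto the plate and pushed it against both fences.

**Last checks:**
- **Push:** The wrist felt about 28 N towards the short fence and 17 N towards the long fence, steady over 0.6 s. That includes friction, so the true fence forces are lower and were not measured directly. An earlier push at the long fence alone stopped at 14 N, with the block about 2 mm clear of the short fence, so that contact looks real.
- **Angle and tilt:** The tool yaw puts the block at -15.5°, which matches my estimate of the jig's yaw. The tool was tilted about 0.025 rad, against a limit of 0.06 for the block. Tilt had crept up to 0.03 rad earlier, so I pressed the block flat and dragged it back to reduce it before the final push.
- **Bystanders:** The spray can and tape measure were seen where they started, within a few millimetres.

**Less certain:**
- **Slip:** The tool moved about 1.3 mm along the block, towards the short fence, in the final push. I could not tell whether the pads slipped or the block closed a small gap.
- **Block position:** The networks' estimates of the block disagreed by a few millimetres between pictures, so its exact position rests on touch.

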